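# Check the sprung pointer rod against its gauge plate

### The job

Check the sprung pointer rod: lift the steel gauge plate by its orange grip out of the blue parking stand, slide it edgewise fully down into the slot of the grey fixture, and let go of it. Then take the black knob and pull the rod up against its spring until the red ring has just come clear of the housing, so that the red pointer is level with the plate's shoulder, and finish while holding the rod still there. Leave the other things on the bench alone.

Things in the scene. Friction and masses are not known exactly. Their poses are not given: they have to be found in the camera images.
- fixture: Grey base plate 76 x 190 x 10 mm, screwed down, with an aluminium slotted block towards its -y end and an upright dark steel rod housing towards its +y end. Origin: centre of the underside, on the bench; z up, y along the plate from slot to rod. Slot centre at y = -45 mm, rod axis at y = +50 mm, both x = 0
- slot_floor (a point): Centre of the slot's floor, 10 mm above the bench, where the middle of the plate's lower edge rests when seated; axes as the fixture's. The slot lies along y: 7.6 mm wide (x), 66 mm long (y), 30 mm deep, between two jaws each 16 mm thick with tops 40 mm above the bench; its mouth is bevelled, about 16 mm wide in the top 5 mm; low stops close its ends
- housing_top (a point): Centre of the top of the dark steel rod housing (22 x 22 mm, upright on the fixture, open on the side facing the slot), 115 mm above the bench, on the rod's axis
- gauge_plate: Loose steel plate, 0.18 kg: blade 6 mm thick (x), 60 mm wide (y), 80 mm tall (z); above its middle an orange grip 14 mm thick (x), 36 mm wide (y), 28 mm tall, centre 94 mm above the origin. The blade's top corners beside the grip are the shoulders. Origin: middle of the lower edge, z up. Same either way round. Starts upright in the stand, its x along the stand's x
- stand: Blue plastic parking stand, 70 x 92 mm, top at 32 mm, fixed to the bench; slot along its y axis, 8 mm wide, floor 6 mm and top 32 mm above the bench, in which the gauge plate stands at the start (26 mm deep). Origin: centre of the underside
- knob: Black round knob 28 mm in diameter, 30 mm tall, on top of the rod; origin: centre of its underside, so its middle is 15 mm above. When the rod is home the underside is 6 mm above the housing's top, 121 mm above the bench. It is one piece with the rod and pointer
- rod (a joint): Extension of the steel rod (10 mm diameter) in m: 0 home, slides straight up, end stop at 0.065. Length mark 0.050: there the lower edge of its red ring (4 mm high) is level with the housing's top, and the pointer with the shoulders of a seated plate. Spring and weight pull it back: about 4.5 N at 0 rising to 10.5 N at 0.050; it goes home when let go
- pointer_tip (a point): Tip of the red pointer that sticks out of the rod towards the slot; 40 mm above the bench at home, 90 mm (level with the shoulders of the seated plate) at the length mark; 4.5 mm beside the edge of a plate in mid slot
- petri_dish: Bystander: clear petri dish, 90 mm in diameter, 15 mm high; origin under its centre
- mini_beaker: Bystander: small clear beaker, 42 mm in diameter, 46 mm high; origin under its centre
- marker: Bystander: marker pen, 131 mm long, lying along its y axis; origin under its centre
- dropper_bottle: Bystander: brown dropper bottle, 36 mm in diameter, 103 mm high; origin under its centre
There are look-alikes about, which are no part of the job. What is shaped like the gauge_plate but brown or turquoise is not meant.

How it is judged (in metres and radians):
On the way, in this order (a step that is already met when the one before it is completed fails the run):
1. the gauge plate is fully seated in the fixture's slot and let go, the rod still home (distance between gauge_plate and slot_floor below 0.006 m and angle between gauge_plate's own z axis and vertical below 0.12 rad and contact force between the fingers and gauge_plate below 0.2 N and value of joint rod below 0.012 m), for 0.2 s.
2. the rod is pulled to its length mark by the gripped knob (value of joint rod between 0.045 and 0.055 m and contact force between the fingers and knob above 3 N), for 0.3 s.
At the end, for the whole second after the job is handed in: The robot's fingers hold the knob (more than 3 N) with the rod still and pulled out to 50 mm, give or take 5 mm; the gauge plate stands untouched and fully down in the fixture's slot (lower edge within 6 mm of the slot floor's centre, upright within 0.12 rad) (all of step 2 and velocity of joint rod between -0.01 and 0.01 m/s and distance between gauge_plate and slot_floor below 0.006 m and angle between gauge_plate's own z axis and vertical below 0.12 rad and angle between the x axis of gauge_plate and the x axis of fixture, either way round below 0.12 rad and linear speed of gauge_plate below 0.02 m/s and contact force between each of the arm, the fingers and gauge_plate below 0.2 N); the arm keeps its last pose, push and grip.
It fails at once if a bystander is moved by more than 30 mm (distance of any of petri_dish, mini_beaker, marker, dropper_bottle from where it was at the start of the episode above 0.03 m).
It also fails if it takes over 51 s, if anything falls off the work surface, if the arm or the gripper's body presses on something with over 40 N, if the wrist force passes 120 N, or if a joint passes its speed limit or range.

### The arm

A 6-joint arm with a two-finger parallel gripper is mounted at the origin on a cart in front of the work surface, level with it; the furniture and walls round the work are solid. World frame = base frame: x ahead of the robot, y to its left, z up, the work surface at z = 0. Lengths are in m, angles in degrees, forces in N, time in s.
With the tool pointing down it reaches from about 0.4 to 0.825 m from the base axis. Payload 7 kg.
Tool frame: the origin (TCP) lies at the very end of the fingers, on their centre line; the grasp point (between the pads) lies 19 mm behind it; z points along the fingers, y is the direction in which the jaws open and shut (so a half turn about z gives the same grasp; the last joint's range is limited). The gripper opens to 88 mm and grips with 3 to 60 N. Pads are 19 mm wide; open, the fingers measure 130 mm over their backs; the gripper's body (78 mm by 193 mm) begins 47 mm behind the grasp point.
Start: joints at [-58.78, 20.546, 0.682, 0, -70.136, -16.507], TCP at [0.171, -0.653, 0.227] pointing down, gripper open.
Joint ranges: [-176.03, 176.03], [-82.01, 121.73], [-58.28, 71.71], [-173.87, 95.51], [-174.79, -0.11], [-173.66, 173.66]. Speed limits (degrees/s): [136.94, 136.94, 172.46, 180, 180, 180].

### API

Orientations are given as [roll, pitch, yaw] about the fixed x, y, z axes, in that order (R = Rz(yaw) Ry(pitch) Rx(roll)).
In Python, from plant import ctrl gives the robot as it stands.
- The arm moves only by the tool move_arm, never from a script. Its argument "increments" is a list of rows, each a list of 2 entries, a list of its own where there are three numbers: the shift along the world's x, y, z in mm, then the turn about the world's z in rad. A call has exactly 8 rows; each row shifts and turns the pose as measured when the row begins; what a row does not reach is not made up. A row lasts 1/10 s, in which the tool goes at most 50 mm and 8.59 degrees, less where a joint would pass 70% of its speed; a pose out of reach is approached as far as the arm can. A call with a gripper value outside its range is refused whole. "jaw" is the gripper command: -1 is shut, 1 is fully open, values between are in proportion, set as the call begins (left out, the last holds). The fingers move at their own pace and stop on an object; the grip force is fixed at half the most. Time passes only in rows, so rows that do not move let the fingers close, or fill a call up. It gives the time, the measured TCP pose, the force and the opening at its end, in the units of the state.
- ctrl.get_obs(): the state, without advancing time (a new reading comes with each control period).
- ctrl.snapshot(name): name is "scene" or "top"; returns a dict with "color" (400x640x3 uint8, red, green, blue), "fx", "fy", "cx", "cy" (pixels), "D" ([k1, k2, p1, p2, k3] as OpenCV has them; the pictures are not rectified), "R" (3x3) and "t" (3): a world point X has camera coordinates R X + t. Camera axes: x right, y down, z forward; pixel columns grow to the right and rows downward; lengths in m; the calibration is good to about 2 mm. A picture is of the moment at which its call begins. There is no depth.
- ctrl.close_job(): hands the job in, once; it reports no verdict.
The state is a dict: "clock": time; "joint_pos": joint angles; "qvel": joint speeds; "tau": joint torques, N m; "tool_pos": TCP position; "orientation": TCP orientation; "force": force on the tool from outside, world axes, zero at the start; "moment": the same for the moment, N m; "opening": finger opening in m.
Only numpy, scipy, OpenCV 4.12 (cv2) and the standard library are available. Lean on these libraries where they do the work, as an engineer would, in place of code of your own. Each camera call takes 0.05 s, during which the arm holds its last target.

## Working session

There is one attempt and no reset: what is moved stays moved. The work goes in short steps, Python scripts to look and compute and a tool call to move; the robot and the scene stay as the last step left them, time stands still between calls to the robot, and variables do not carry over. Pictures are saved under pics/ and viewed, and the job is handed in when it is done.

Besides the shell and the picture viewer there is one more tool, called as a command line: name --argument value ..., lists and objects as JSON in quotes. move_arm: Moves the arm, as the interface text tells. Its arguments: {"type":"object","properties":{"increments":{"type":"array","items":{"type":"array"}},"jaw":{"type":"number"}},"required":["increments"]}

```bash
mkdir -p pics; ls; python3 - <<'E'
from plant import ctrl
import cv2,pickle
print(ctrl.get_obs())
for n in("scene","top"):
    s=ctrl.snapshot(n); pickle.dump(s,open(f"{n}0.pkl","wb"))
    cv2.imwrite(f"pics/{n}0.png",s["color"][:,:,::-1])
    print({k:v for k,v in s.items() if k!="color"})
E
```

```text
pics
{'clock': 0.0, 'joint_pos': array([-5.87790798e+01,  2.05918517e+01,  6.33430938e-01, -1.98453074e-02,
       -7.01378170e+01, -1.65059222e+01]), 'qvel': array([-0.04084477,  0.11719193,  0.01251882,  0.02431344, -0.06398205,
       -0.02024671]), 'tau': array([ 3.51971694e-04, -5.82717919e+01,  2.93067473e+01,  6.99775279e+00,
        6.99288736e-03, -1.31287738e-04]), 'tool_pos': array([ 0.17128585, -0.65238393,  0.22561627]), 'orientation': array([ 1.79902427e+02, -9.45812593e-03, -1.65291752e+02]), 'force': array([-0.09529176,  0.2961595 ,  0.1196442 ]), 'moment': array([-0.00835221,  0.00133198,  0.03096923]), 'opening': 0.08757467502283199}
{'fx': 408.1613033662733, 'fy': 408.1613033662733, 'cx': 323.9214114202704, 'cy': 196.30779228772306, 'D': array([-0.08650433,  0.        ,  0.        ,  0.        ,  0.        ]), 'R': array([[-0.90044316, -0.43494874, -0.00465977],
       [-0.24638946,  0.51885224, -0.81858694],
       [ 0.3584611 , -0.73594289, -0.57436374]]), 't': array([0.50550575, 0.16892715, 0.86721196])}
{'fx': 425.22302451153007, 'fy': 425.22302451153007, 'cx': 313.7596400399658, 'cy': 194.11973918394236, 'D': array([-0.01300544,  0.        ,  0.        ,  0.        ,  0.        ]), 'R': array([[-0.01167579, -0.99982773,  0.01442887],
       [-0.99376394,  0.01000231, -0.11105484],
       [ 0.11089139, -0.01563555, -0.99370953]]), 't': array([0.08412461, 0.53441567, 1.18083411])}
```

View pics/scene0.png

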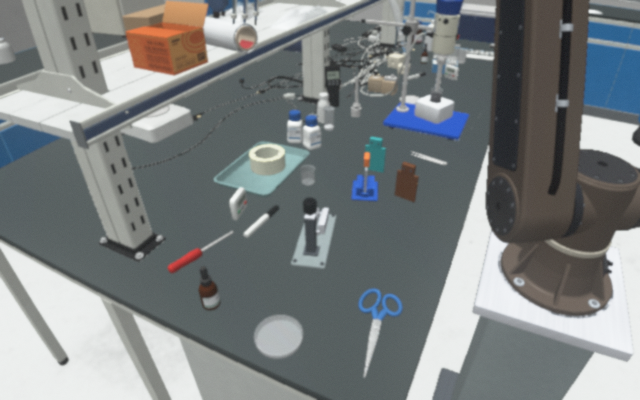

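View pics/top0.png

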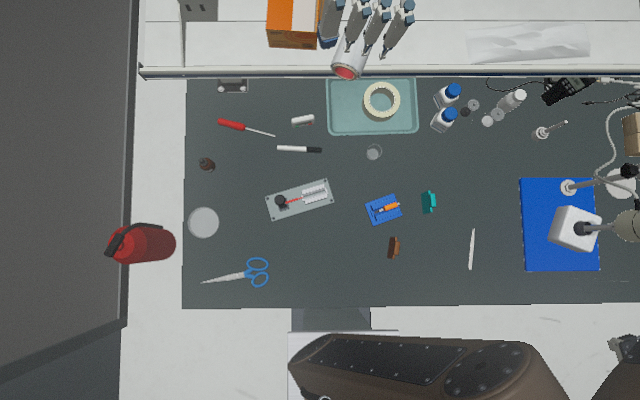

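The top view shows the fixture at about (299,199), with the knob at (281,201). The blue stand with the orange grip is at (385,208). The look-alikes are a turquoise plate at (429,202) and a brown one at (393,247). Next I'll take close crops.

```bash
python3 - <<'E'
import cv2
t=cv2.imread("pics/top0.png"); s=cv2.imread("pics/scene0.png")
cv2.imwrite("pics/c1.png",cv2.resize(t[165:235,255:355],None,fx=8,fy=8,interpolation=cv2.INTER_CUBIC))
cv2.imwrite("pics/c2.png",cv2.resize(t[180:240,350:450],None,fx=8,fy=8,interpolation=cv2.INTER_CUBIC))
cv2.imwrite("pics/c3.png",cv2.resize(s[130:280,280:430],None,fx=4,fy=4,interpolation=cv2.INTER_CUBIC))
E
```

```text
(no output)
```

View pics/c1.png

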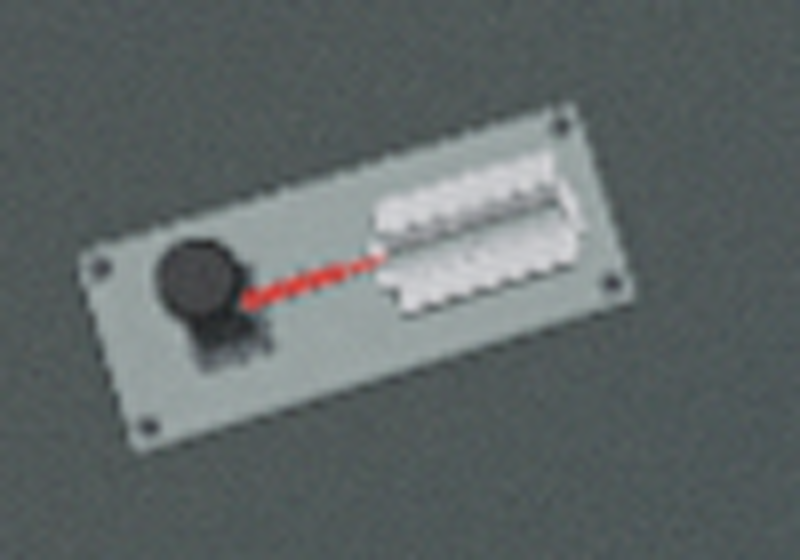

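View pics/c2.png

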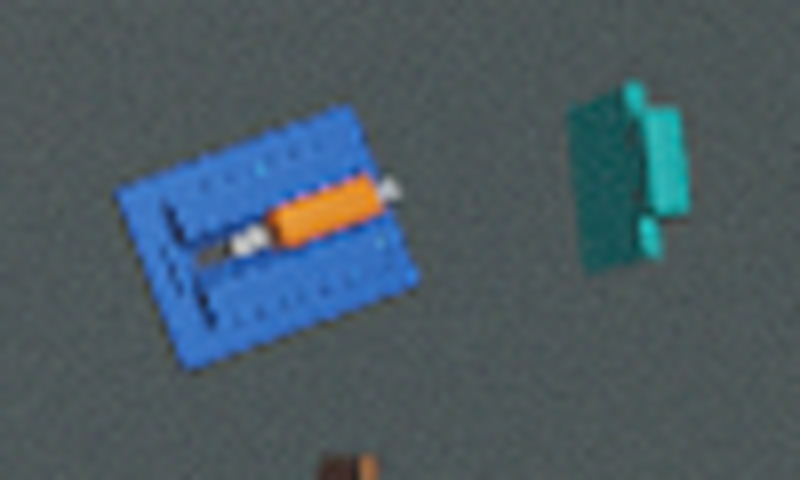

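View pics/c3.png

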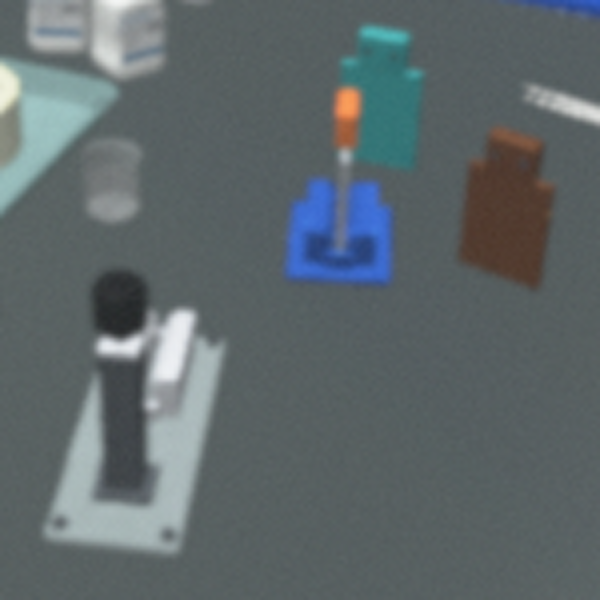

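```bash
cat > h.py <<'E'
import numpy as np,cv2,pickle
def KD(s): return np.array([[s["fx"],0,s["cx"]],[0,s["fy"],s["cy"]],[0,0,1.]]),np.array(s["D"])
def ray(s,uv,z):
    K,D=KD(s); p=cv2.undistortPoints(np.array(uv,float).reshape(-1,1,2),K,D).reshape(-1,2)
    d=np.c_[p,np.ones(len(p))]@s["R"]; c=-s["R"].T@s["t"]
    return c+d*((z-c[2])/d[:,2])[:,None]
def proj(s,X):
    K,D=KD(s); return cv2.projectPoints(np.array(X,float).reshape(-1,1,3),cv2.Rodrigues(s["R"])[0],s["t"],K,D)[0].reshape(-1,2)
def crop(uv,off,f): return (np.array(uv,float)+.5)/f-.5+np.array(off)
E
python3 - <<'E'
from h import *
np.set_printoptions(precision=4,suppress=True)
t=pickle.load(open("top0.pkl","rb"));s=pickle.load(open("scene0.pkl","rb"))
def rect(name,uv,off,f,z,cam=t):
    P=ray(cam,crop(uv,off,f),z)[:,:2]
    e=[np.linalg.norm(P[(i+1)%4]-P[i]) for i in range(4)]
    d=(P[0]-P[1]+P[3]-P[2]); 
    print(name,P.mean(0),"edges",np.array(e),"yaw of long",np.degrees(np.arctan2(d[1],d[0])))
rect("fix",[(82,255),(577,103),(635,297),(137,452)],(255,165),8,.010)
rect("stand32",[(118,190),(350,103),(420,283),(188,370)],(350,180),8,.032)
rect("stand0",[(118,190),(350,103),(420,283),(188,370)],(350,180),8,.0)
rect("grip",[(270,212),(367,176),(384,208),(289,247)],(350,180),8,.114)
rect("slotblk",[(375,205),(550,152),(580,255),(405,315)],(255,165),8,.040)
print("knobtop",ray(t,crop([(198,278)],(255,165),8),.151))
print("knobtop scene",ray(s,crop([(120,288)],(280,130),4),.151))
print("griptop scene",ray(s,crop([(349,103)],(280,130),4),.114))
E
```

```text
fix [0.5234 0.1197] edges [0.1873 0.0737 0.1875 0.0739] yaw of long 106.69001335697283
stand32 [ 0.4903 -0.1181] edges [0.0889 0.0683 0.0884 0.068 ] yaw of long 109.79259728284022
stand0 [ 0.4927 -0.1238] edges [0.0913 0.0702 0.0908 0.0699] yaw of long 109.79259728284019
grip [ 0.4924 -0.123 ] edges [0.0346 0.0119 0.0343 0.0131] yaw of long 110.56180297445238
slotblk [0.5358 0.077 ] edges [0.0646 0.0381 0.0652 0.0404] yaw of long 107.40908627475257
knobtop [[0.5093 0.1683 0.151 ]]
knobtop scene [[0.5085 0.1751 0.151 ]]
griptop scene [[ 0.493  -0.1179  0.114 ]]
```

```bash
cat >> h.py <<'E'
def tf(x,y,yaw,P):
    c,s_=np.cos(np.radians(yaw)),np.sin(np.radians(yaw)); P=np.array(P,float)
    return np.c_[x+c*P[:,0]-s_*P[:,1],y+s_*P[:,0]+c*P[:,1],P[:,2]]
def box(cx,cy,w,l,z): return [(cx-w/2,cy-l/2,z),(cx+w/2,cy-l/2,z),(cx+w/2,cy+l/2,z),(cx-w/2,cy+l/2,z)]
def circ(cy,r,z): a=np.linspace(0,2*np.pi,40); return np.c_[r*np.cos(a),cy+r*np.sin(a),0*a+z]
def overlay(cam,roi,f,polys,fn):
    x0,y0,x1,y1=roi; im=cv2.resize(cam["color"][y0:y1,x0:x1,::-1],None,fx=f,fy=f,interpolation=cv2.INTER_CUBIC)
    for P,col in polys:
        q=(proj(cam,P)-[x0,y0]+.5)*f-.5; cv2.polylines(im,[np.round(q).astype(int).reshape(-1,1,2)],True,col,1)
    cv2.imwrite(fn,im)
E
python3 - <<'E'
from h import *
t=pickle.load(open("top0.pkl","rb"));s=pickle.load(open("scene0.pkl","rb"))
F=(.5234,.1197,17.); S=(.4926,-.1232,20)
ye=(0,255,255);g=(0,255,0);m=(255,0,255)
pl=[(tf(*F,box(0,0,.076,.19,.01)),g),(tf(*F,circ(.05,.014,.151)),ye),(tf(*F,box(0,.05,.022,.022,.115)),m),(tf(*F,box(0,-.045,.0076,.066,.04)),ye),(tf(*F,box(0,-.045,.0396,.066,.04)),m),
(tf(*S,box(0,0,.07,.092,0)),g),(tf(*S,box(0,0,.014,.036,.114)),ye),(tf(*S,box(0,0,.006,.06,.086)),m)]
overlay(t,(255,165,355,235),8,pl,"pics/o1.png")
overlay(t,(350,180,430,240),8,pl,"pics/o2.png")
overlay(s,(280,130,430,280),4,pl,"pics/o3.png")
E
```

```text
(no output)
```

View pics/o1.png

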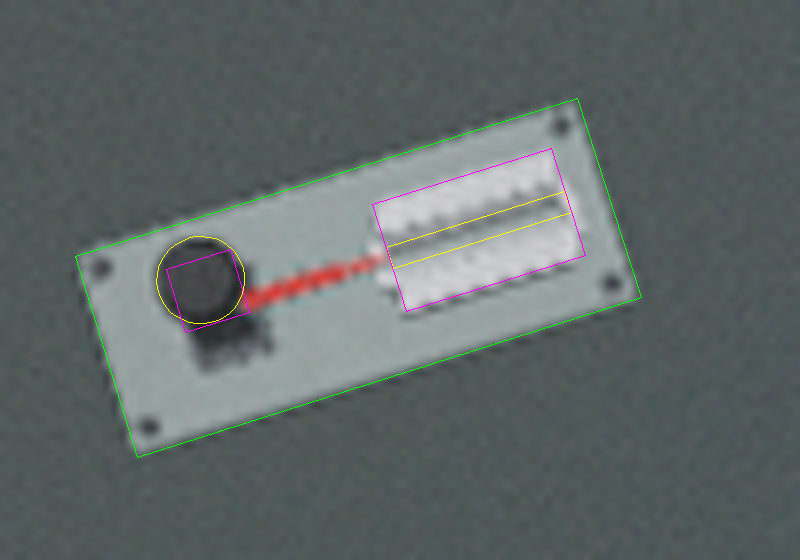

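View pics/o2.png

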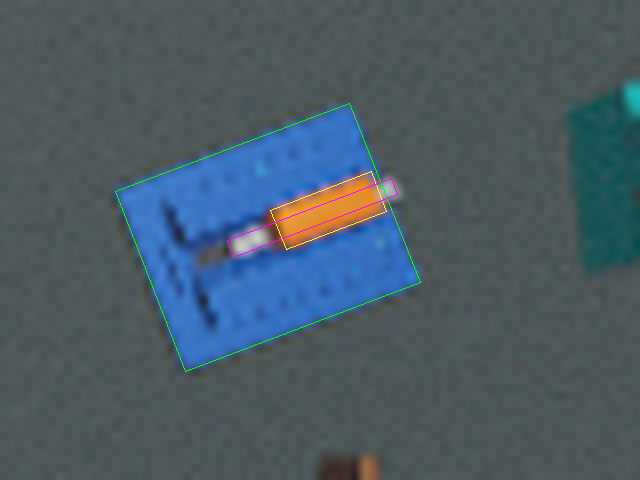

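View pics/o3.png

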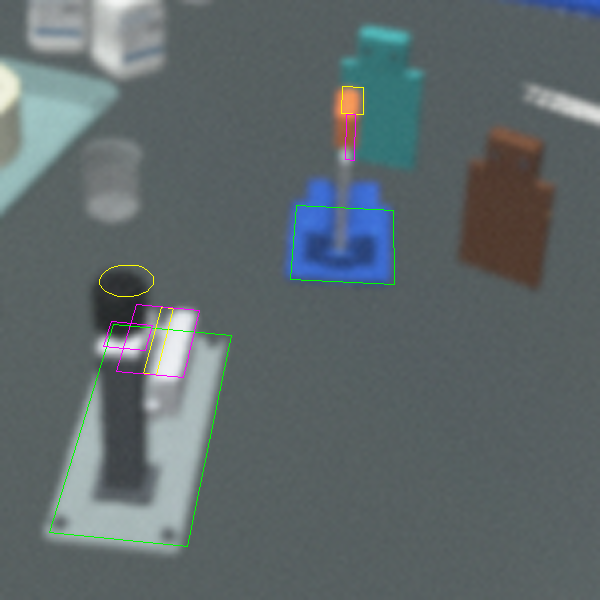

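The overlay confirms the sizes. From the top camera, the fixture is at (0.523, 0.120) with yaw 17°. The slot is at (0.5366, 0.0767), the knob at (0.509, 0.168), and the plate at (0.4925, −0.123) with yaw about 20°. The scene camera shows a constant shift of about 4 mm, the same for stand and fixture, so the distance between them holds.

Candidates are the orange-grip steel plate at top (385,208), the turquoise one at (429,202) and the brown one at (393,247). I choose the orange grip in the blue stand, which the crop confirms. Next I move towards it.

move_arm --increments '[[[16,38,0],0.14],[[16,38,0],0.14],[[16,38,0],0.14],[[16,38,0],0.14],[[16,38,0],0.14],[[16,38,0],0.14],[[16,38,0],0.14],[[16,38,0],0.14]]' --jaw 0.1

```text
clock: 0.9
tool_pos: [0.2982, -0.3398, 0.2194]
orientation: [179.4, -0.0, -99.2]
force: [0.9, 0.2, 0.7]
opening: 0.0483
```

move_arm --increments '[[[28,31,0],0.08],[[28,31,0],0.08],[[28,31,0],0.08],[[28,31,0],0.08],[[28,31,0],0.08],[[28,31,0],0.08],[[20,22,0],0.02],[[0,0,0],0]]'

```text
clock: 1.7
tool_pos: [0.4915, -0.1168, 0.2194]
orientation: [179.6, 0.0, -68.7]
force: [-0.2, -0.9, -0.6]
opening: 0.0485
```

```bash
cat > look.py <<'E'
import sys
from plant import ctrl
from h import *
def look(tag):
    o=ctrl.get_obs(); print(o["clock"],o["tool_pos"].round(4),o["orientation"].round(2),o["force"].round(2),round(o["opening"],4))
    r=[]
    for n in("top","scene"):
        s=ctrl.snapshot(n); pickle.dump(s,open(f"{n}_{tag}.pkl","wb")); r.append(s)
    return o,r[0],r[1]
E
python3 - <<'E'
from look import *
o,t,s=look("a")
overlay(t,(340,165,440,240),8,[],"pics/a1.png")
overlay(s,(320,70,470,220),4,[],"pics/a2.png")
E
```

```text
1.7 [ 0.4915 -0.1168  0.2194] [ 1.7956e+02  3.0000e-02 -6.8710e+01] [-0.15 -0.9  -0.6 ] 0.0485
```

View pics/a1.png

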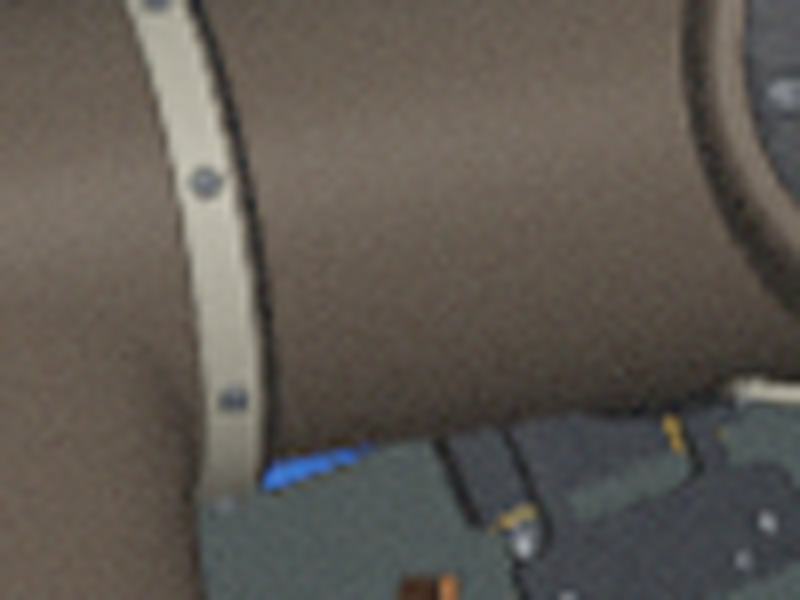

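View pics/a2.png

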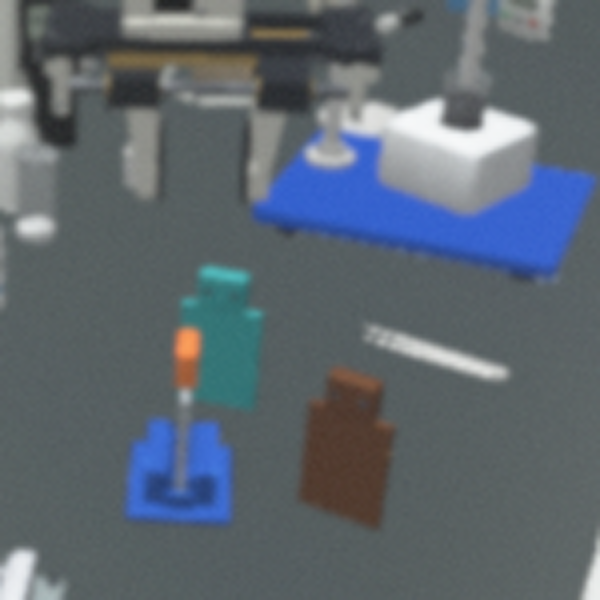

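The arm hides the top view. In the scene crop the fingertips are at about (143,197) and (258,203), clear of everything. I'll use them to compare the scene camera with the robot.

```bash
python3 - <<'E'
from h import *
s=pickle.load(open("scene_a.pkl","rb"))
from plant import ctrl
o=ctrl.get_obs(); p=o["tool_pos"]; a=np.radians(o["orientation"][2]-90)
y=np.array([np.cos(a),np.sin(a),0])
P=[p,p+y*.02425,p-y*.02425,p+y*.0443,p-y*.0443]
q=(proj(s,P)-[320,70]+.5)*4-.5
print(q.round(1))
G=tf(.4926,-.1232,20,[(0,0,.114),(0,0,.1),(0,0,.086)])
print(((proj(s,G)-[320,70]+.5)*4-.5).round(1))
E
```

```text
[[203.8 194.7]
 [243.2 196. ]
 [164.5 193.4]
 [275.8 197.1]
 [132.  192.4]]
[[192.5 339.5]
 [191.3 358.1]
 [190.2 376.4]]
```

The robot and the top camera agree, and the scene camera has its own constant shift. I'll correct XY and go down.

move_arm --increments '[[[1,-6,0],-0.02],[[0,0,0],0],[[0,0,-20],0],[[0,0,-20],0],[[0,0,-20],0],[[0,0,-10],0],[[0,0,0],0],[[0,0,0],0]]'

```text
clock: 2.6
tool_pos: [0.4871, -0.1314, 0.1493]
orientation: [179.7, -0.0, -70.7]
force: [-0.6, 0.2, -0.1]
opening: 0.0479
```

move_arm --increments '[[[5,8,0],0.01],[[0,0,0],0],[[0,0,0],0],[[0,0,0],0],[[0,0,0],0],[[0,0,0],0],[[0,0,0],0],[[0,0,0],0]]'

```text
clock: 3.4
tool_pos: [0.4944, -0.1226, 0.1525]
orientation: [180.0, -0.1, -70.1]
force: [0.2, 0.5, 0.1]
opening: 0.0482
```

```bash
python3 - <<'E'
from look import *
o,t,s=look("b")
print(o["qvel"])
overlay(s,(320,90,420,190),6,[],"pics/b2.png")
p=o["tool_pos"]
print(((proj(s,[p])-[320,90]+.5)*6-.5))
E
```

```text
3.4 [ 0.4944 -0.1226  0.1525] [ 1.7996e+02 -1.0000e-01 -7.0100e+01] [0.24 0.52 0.14] 0.0482
[-0.09560384 -0.11926455 -0.02993331 -0.02207883 -0.04134152  0.01828062]
[[289.60382453 310.58264153]]
```

View pics/b2.png

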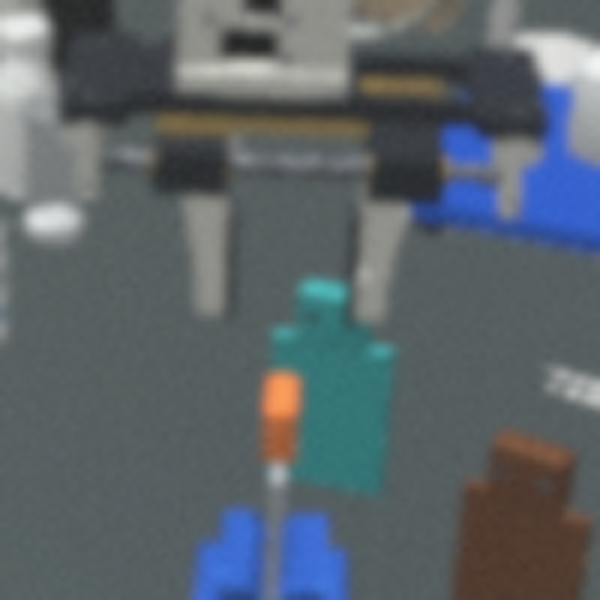

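The fingers straddle the orange grip, which is at about (282,395). The finger centre is about 290, so the offset is within roughly 2 mm and the closing jaws will take it up. I'll go down to TCP z of about 0.083.

move_arm --increments '[[[0,0,-15],0],[[0,0,-15],0],[[0,0,-15],0],[[0,0,-15],0],[[0,0,-8],0],[[0,0,0],0],[[0,0,0],0],[[0,0,0],0]]'

```text
clock: 4.3
tool_pos: [0.4956, -0.1229, 0.0838]
orientation: [-179.9, -0.2, -70.1]
force: [-0.8, -0.2, 0.8]
opening: 0.0483
```

```bash
python3 - <<'E'
from look import *
o,t,s=look("c")
overlay(s,(320,90,420,190),6,[],"pics/c2_.png")
E
```

```text
4.3 [ 0.4956 -0.1229  0.0838] [-1.7989e+02 -1.7000e-01 -7.0090e+01] [-0.84 -0.23  0.8 ] 0.0483
```

View pics/c2_.png

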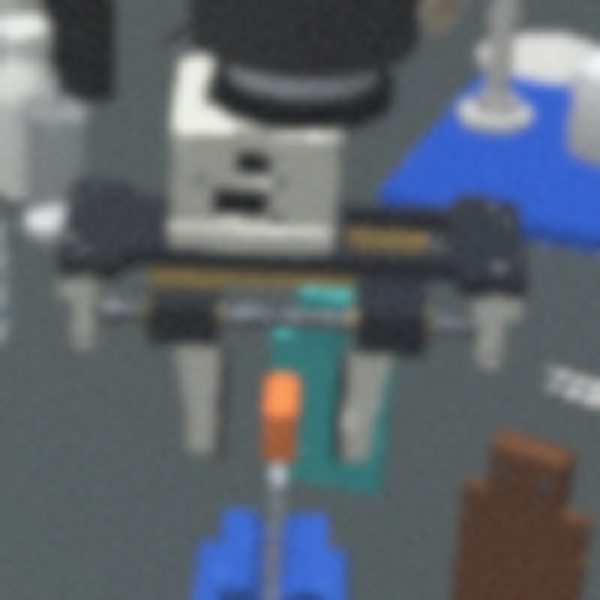

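The grip at x≈280 is centred between the fingers, whose inner edges are at 217 and 342. I'll close.

move_arm --increments '[[[0,0,0],0],[[0,0,0],0],[[0,0,0],0],[[0,0,0],0],[[0,0,0],0],[[0,0,0],0],[[0,0,0],0],[[0,0,0],0]]' --jaw -1

```text
clock: 5.2
tool_pos: [0.4961, -0.1229, 0.0853]
orientation: [-179.8, -0.2, -70.1]
force: [0.0, 0.1, 0.9]
opening: 0.0139
```

Gripped, with an opening of 13.9 mm. I'll lift straight up.

move_arm --increments '[[[0,0,8],0],[[0,0,12],0],[[0,0,12],0],[[0,0,14],0],[[0,0,14],0],[[0,0,10],0],[[0,0,0],0],[[0,0,0],0]]'

```text
clock: 6.0
tool_pos: [0.4952, -0.1227, 0.1615]
orientation: [-179.7, -0.2, -70.1]
force: [-0.9, -0.1, -2.3]
opening: 0.0137
```

```bash
python3 - <<'E'
from look import *
o,t,s=look("d")
overlay(s,(300,60,440,200),4,[],"pics/d2.png")
overlay(t,(255,165,415,265),5,[],"pics/d1.png")
E
```

```text
6.0 [ 0.4952 -0.1227  0.1615] [-1.7975e+02 -1.7000e-01 -7.0100e+01] [-0.86 -0.13 -2.3 ] 0.0137
```

View pics/d2.png

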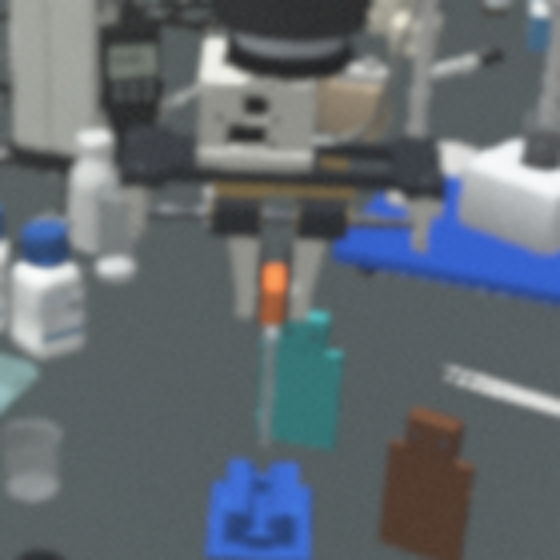

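The plate is lifted clean of the stand, hanging upright at about (268,385) in the crop. I'll refine the fixture and stand poses with a contour fit before going over.

```bash
python3 - <<'E'
from h import *
t=pickle.load(open("top0.pkl","rb"))
im=t["color"].astype(int); 
def fit(mask,roi,z):
    x0,y0,x1,y1=roi; m=np.zeros(mask.shape,np.uint8); m[y0:y1,x0:x1]=mask[y0:y1,x0:x1]
    m=cv2.morphologyEx(m,cv2.MORPH_CLOSE,np.ones((5,5)))
    c=max(cv2.findContours(m,cv2.RETR_EXTERNAL,cv2.CHAIN_APPROX_NONE)[0],key=cv2.contourArea).reshape(-1,2)
    P=ray(t,c,z)[:,:2]*1000
    r=cv2.minAreaRect(P.astype(np.float32)); mo=cv2.moments(P.astype(np.float32).reshape(-1,1,2))
    q=P-P.mean(0); 
    mu=np.array([[mo['mu20'],mo['mu11']],[mo['mu11'],mo['mu02']]]); w,v=np.linalg.eigh(mu)
    print(r,"cen",mo['m10']/mo['m00'],mo['m01']/mo['m00'],"yaw",np.degrees(np.arctan2(v[1,1],v[0,1]))%180)
b=im.sum(2)
print(im[185,270],im[170,260],im[198,312])
fit((b>330).astype(np.uint8),(255,165,345,232),.01)
fit(((im[:,:,2]-im[:,:,0])>60).astype(np.uint8),(355,185,410,235),0)
E
```

```text
[77 87 86] [79 88 88] [204 204 208]
((523.7217407226562, 120.72012329101562), (76.75450134277344, 188.9837188720703), 16.61310386657715) cen 523.6893627212835 120.86976896250104 yaw 106.69536687571228
((493.02471923828125, -123.27412414550781), (71.2186050415039, 93.62466430664062), 19.69570541381836) cen 491.55986378725015 -119.7240721645373 yaw 108.85034352742232
```

move_arm --increments '[[[4,18,0],-0.014],[[7,30,0],-0.014],[[7,30,0],-0.014],[[7,30,0],-0.014],[[7,30,0],0],[[5,22,0],0],[[4,18,0],0],[[2,10,0],0]]'

```text
clock: 6.9
tool_pos: [0.5352, 0.0703, 0.1546]
orientation: [179.6, -0.2, -73.7]
force: [-0.3, 0.2, -2.2]
opening: 0.0139
```

move_arm --increments '[[[0,0,0],0],[[0,0,0],0],[[0,0,0],0],[[0,0,0],0],[[0,0,0],0],[[0,0,0],0],[[0,0,0],0],[[0,0,0],0]]'

```text
clock: 7.7
tool_pos: [0.5339, 0.0679, 0.1532]
orientation: [179.4, -0.2, -73.8]
force: [0.6, 0.2, -1.7]
opening: 0.0138
```

move_arm --increments '[[[5,10,0],0.009],[[0,0,0],0],[[0,0,-10],0],[[0,0,-10],0],[[0,0,0],0],[[0,0,0],0],[[0,0,0],0],[[0,0,0],0]]'

```text
clock: 8.5
tool_pos: [0.5388, 0.0786, 0.1307]
orientation: [179.3, -0.2, -73.2]
force: [-0.0, 0.3, -2.5]
opening: 0.0137
```

```bash
python3 - <<'E'
from look import *
o,t,s=look("e")
overlay(s,(270,150,390,270),6,[],"pics/e2.png")
overlay(t,(255,165,355,235),8,[],"pics/e1.png")
E
```

```text
8.5 [0.5388 0.0786 0.1307] [179.29  -0.21 -73.22] [-0.03  0.25 -2.52] 0.0137
```

View pics/e2.png

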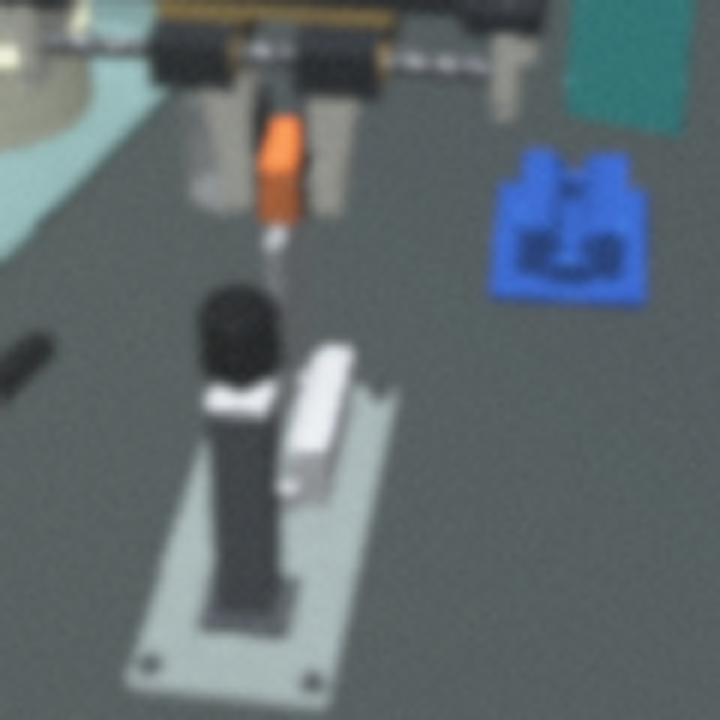

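View pics/e1.png

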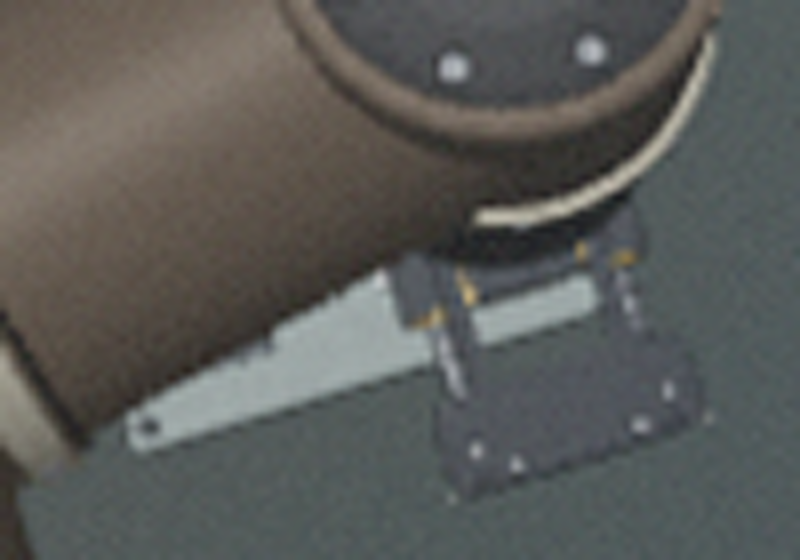

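The plate hangs over the slot between knob and block. In the scene crop the grip is at (282,170) and the block top at (320,400). I'll lower it gradually and watch the force.

move_arm --increments '[[[0,-1,-5],0],[[0,0,-5],0],[[0,0,-5],0],[[0,0,-5],0],[[0,0,0],0],[[0,0,0],0],[[0,0,0],0],[[0,0,0],0]]'

```text
clock: 9.4
tool_pos: [0.5393, 0.0776, 0.1093]
orientation: [179.4, -0.2, -73.2]
force: [-0.2, -0.5, -3.0]
opening: 0.0138
```

```bash
python3 - <<'E'
from look import *
o,t,s=look("f")
overlay(s,(290,150,390,250),6,[],"pics/f2.png")
E
```

```text
9.4 [0.5393 0.0776 0.1093] [179.37  -0.2  -73.22] [-0.19 -0.47 -3.  ] 0.0138
```

View pics/f2.png

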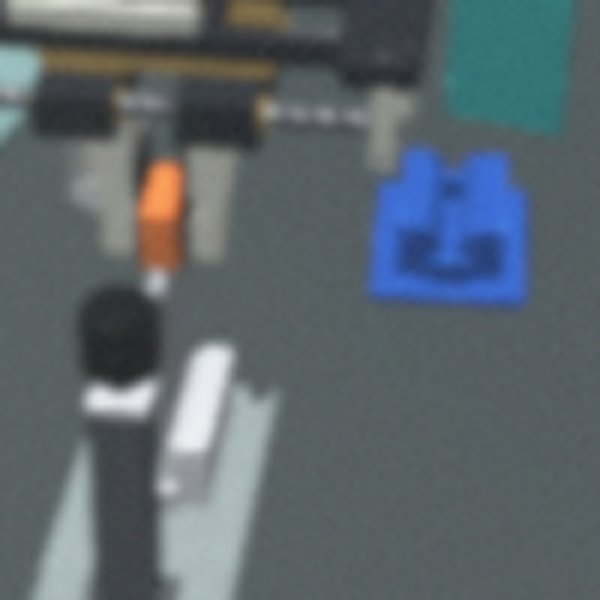

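The plate's lower edge should now be about 10 mm below the block's top, and there is no contact force. I'll continue.

move_arm --increments '[[[0,0,-5],0],[[0,0,-5],0],[[0,0,-4],0],[[0,0,-3],0],[[0,0,0],0],[[0,0,0],0],[[0,0,0],0],[[0,0,0],0]]'

```text
clock: 10.3
tool_pos: [0.5393, 0.0776, 0.0907]
orientation: [179.4, -0.2, -73.2]
force: [0.4, -0.0, -2.3]
opening: 0.0136
```

move_arm --increments '[[[0,0,-2],0],[[0,0,0],0],[[0,0,0],0],[[0,0,-2],0],[[0,0,0],0],[[0,0,0],0],[[0,0,0],0],[[0,0,0],0]]'

```text
clock: 11.1
tool_pos: [0.5403, 0.0777, 0.0893]
orientation: [179.5, -0.2, -73.2]
force: [-1.2, -0.3, 1.7]
opening: 0.0138
```

There is floor contact at z = 0.0893, exactly the height expected for a seated plate. I'll release.

move_arm --increments '[[[0,0,0],0],[[0,0,0],0],[[0,0,0],0],[[0,0,0],0],[[0,0,0],0],[[0,0,0],0],[[0,0,0],0],[[0,0,0],0]]' --jaw 0.1

```text
clock: 11.9
tool_pos: [0.5414, 0.0781, 0.0896]
orientation: [179.6, -0.2, -73.1]
force: [0.3, -0.5, -0.7]
opening: 0.0483
```

move_arm --increments '[[[0,0,12],0],[[0,0,20],0],[[0,0,25],0],[[0,0,25],0],[[0,0,15],0],[[0,0,5],0],[[0,0,0],0],[[0,0,0],0]]'

```text
clock: 12.7
tool_pos: [0.5408, 0.0775, 0.1997]
orientation: [179.7, -0.3, -73.1]
force: [-1.2, -0.3, -0.3]
opening: 0.0482
```

```bash
python3 - <<'E'
from look import *
o,t,s=look("g")
overlay(s,(280,130,380,230),6,[],"pics/g2.png")
overlay(t,(255,165,355,235),8,[],"pics/g1.png")
E
```

```text
12.7 [0.5408 0.0775 0.1997] [179.71  -0.26 -73.12] [-1.21 -0.35 -0.32] 0.0482
```

View pics/g2.png

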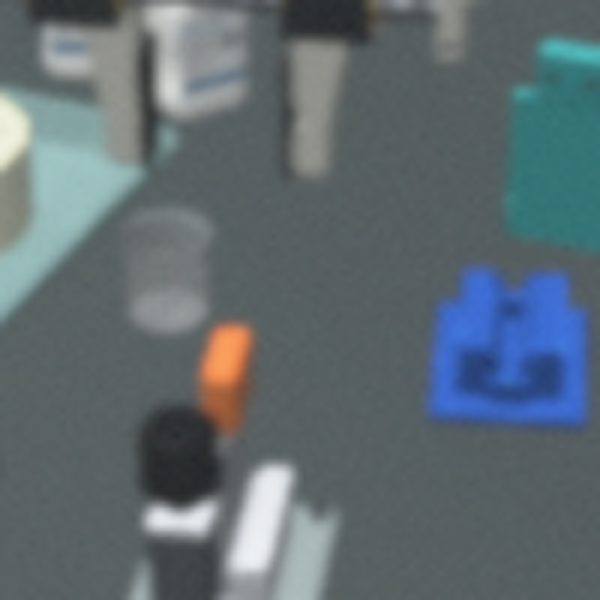

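View pics/g1.png

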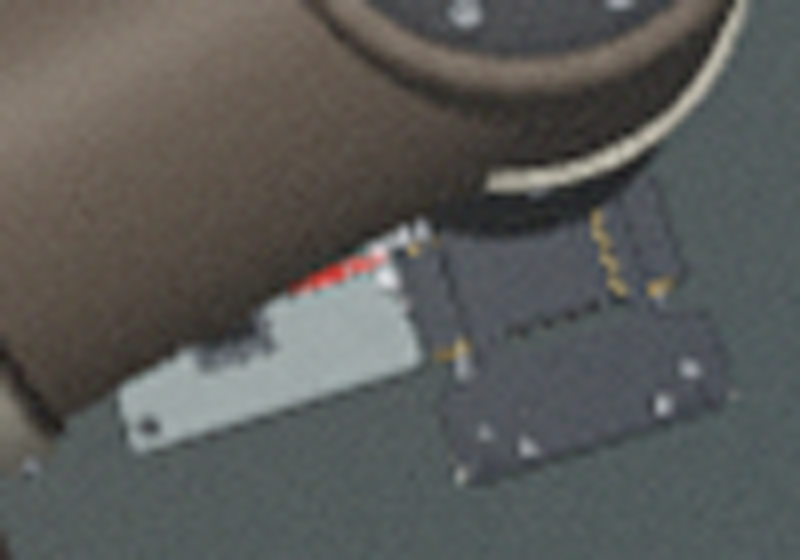

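The plate stands upright in the slot and is released, with its grip at (228,375) in the crop. The pointer and rod are still home. I'll check the seated pose by projection, then move to the knob, which is 95 mm along the fixture's y axis at about (0.513, 0.169).

move_arm --increments '[[[-4,12,0],0],[[-5,18,0],0],[[-5,18,0],0],[[-5,18,0],0],[[-4,12,0],0],[[-3,8,0],0],[[0,0,0],0],[[0,0,0],0]]' --jaw 0.3

```text
clock: 13.6
tool_pos: [0.5102, 0.1676, 0.1939]
orientation: [179.1, -0.4, -73.2]
force: [0.2, 1.2, -0.2]
opening: 0.0568
```

```bash
python3 - <<'E'
from look import *
s=pickle.load(open("scene_g.pkl","rb"))
F=(.5237,.1207,16.65)
q=proj(s,tf(*F,[(0,-.045,.118),(0,.05,.151)])); print((q-[280,130]+.5)*6-.5)
o,t,s=look("h")
overlay(s,(270,130,390,250),5,[],"pics/h2.png")
overlay(t,(255,165,355,235),8,[],"pics/h1.png")
E
```

```text
[[234.68748612 348.94031142]
 [186.65860818 421.64297209]]
13.6 [0.5102 0.1676 0.1939] [179.12  -0.41 -73.16] [ 0.21  1.17 -0.17] 0.0568
```

View pics/h2.png

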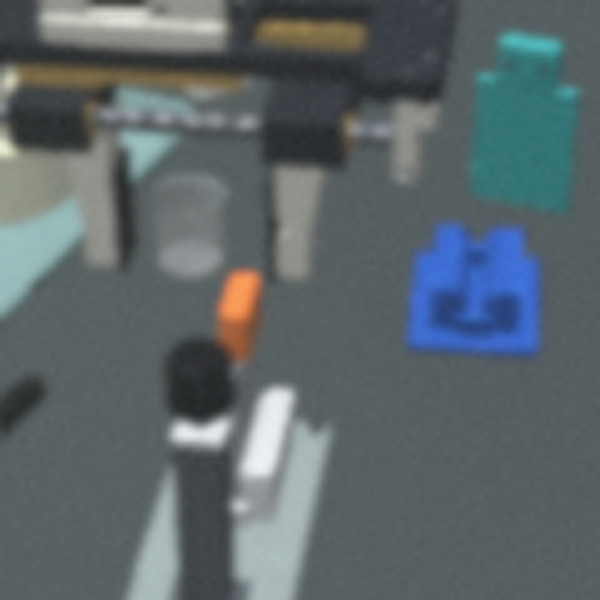

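View pics/h1.png

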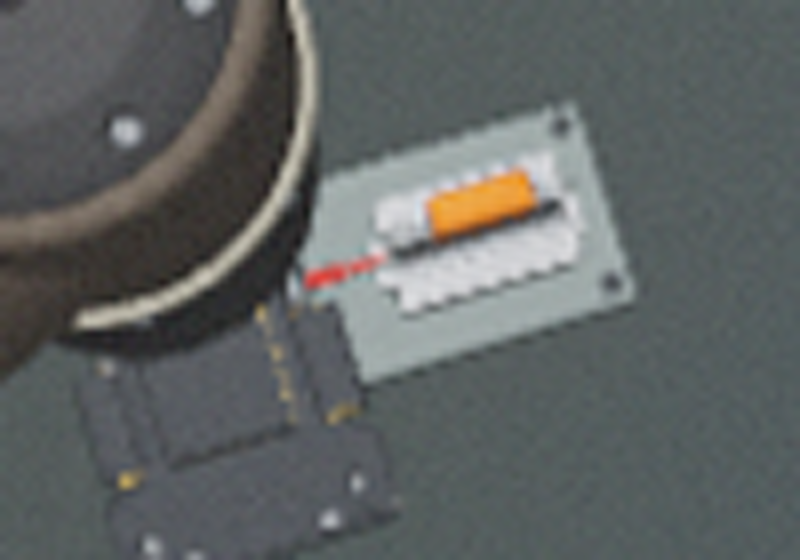

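```bash
python3 - <<'E'
from h import *
t=pickle.load(open("top_h.pkl","rb"))
F=(.5237,.1207,16.65)
for z in(.108,.118,.128): print(z,(proj(t,tf(*F,box(0,-.045,.014,.036,z)))-[255,165]+.5)*8-.5)
P=ray(t,crop([(427,197),(525,168),(537,210),(440,238)],(255,165),8),.118); print(P.mean(0), tf(*F,[(0,-.045,.118)]))
E
```

```text
0.108 [[537.0189099  210.30386339]
 [524.43102933 170.44929873]
 [421.20927636 202.20068835]
 [433.68557255 242.15484127]]
0.118 [[538.01823321 206.70517971]
 [525.31772683 166.50269634]
 [421.18295146 198.52938967]
 [433.76986185 238.83324433]]
0.128 [[539.03541308 203.04218587]
 [526.22024742 162.48566091]
 [421.15615762 194.7924676 ]
 [433.85566083 235.45219517]]
[0.53638258 0.07670798 0.118     ] [[0.5365936  0.07758672 0.118     ]]
```

move_arm --increments '[[[2,1,-15],0],[[0,0,-15],0],[[0,0,-15],0],[[0,0,-10],0],[[0,0,0],0],[[0,0,0],0],[[0,0,0],0],[[0,0,0],0]]'

```text
clock: 14.5
tool_pos: [0.5148, 0.1656, 0.1397]
orientation: [179.4, -0.4, -73.5]
force: [-0.1, 0.8, -0.4]
opening: 0.0569
```

The seated plate's grip measures within 1 mm of the slot centre in the top view. I'll correct and descend to the knob.

move_arm --increments '[[[-2,3,0],0],[[0,0,0],0],[[0,0,-10],0],[[0,0,-10],0],[[0,0,0],0],[[0,0,0],0],[[0,0,0],0],[[0,0,0],0]]'

```text
clock: 15.3
tool_pos: [0.5127, 0.1691, 0.1185]
orientation: [179.4, -0.4, -73.4]
force: [-0.4, 0.6, 0.1]
opening: 0.0567
```

```bash
python3 - <<'E'
from look import *
o,t,s=look("i")
overlay(s,(270,130,370,230),6,[],"pics/i2.png")
E
```

```text
15.3 [0.5127 0.1691 0.1185] [179.41  -0.35 -73.43] [-0.45  0.55  0.1 ] 0.0567
```

View pics/i2.png

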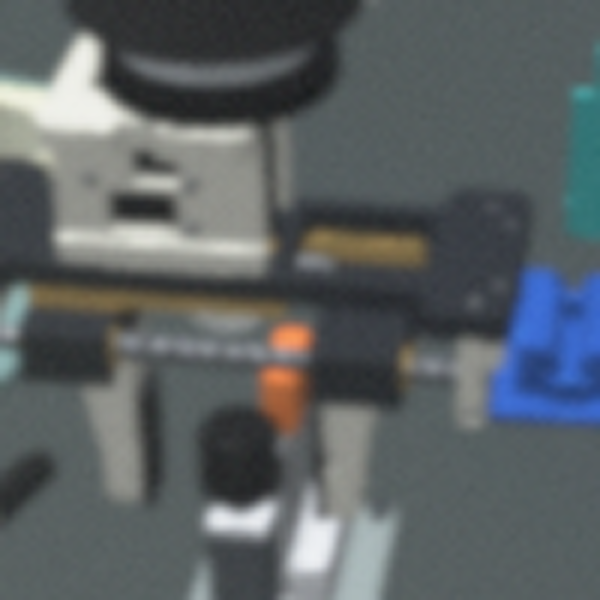

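The knob at (238,455) lies midway between the fingers, whose inner edges are at about 152 and 322. I'll close.

move_arm --increments '[[[0,0,0],0],[[0,0,0],0],[[0,0,0],0],[[0,0,0],0],[[0,0,0],0],[[0,0,0],0],[[0,0,0],0],[[0,0,0],0]]' --jaw -1

```text
clock: 16.2
tool_pos: [0.5113, 0.1687, 0.1189]
orientation: [179.3, -0.3, -73.5]
force: [-0.4, 0.2, 0.3]
opening: 0.0273
```

move_arm --increments '[[[0,0,4],0],[[0,0,6],0],[[0,0,6],0],[[0,0,6],0],[[0,0,6],0],[[0,0,5],0],[[0,0,0],0],[[0,0,0],0]]'

```text
clock: 17.0
tool_pos: [0.5112, 0.1687, 0.1529]
orientation: [179.3, -0.3, -73.5]
force: [2.9, 0.6, -9.2]
opening: 0.0269
```

```bash
python3 - <<'E'
from look import *
o,t,s=look("j")
overlay(s,(270,130,370,230),6,[],"pics/j2.png")
E
```

```text
17.0 [0.5112 0.1687 0.1529] [179.26  -0.3  -73.53] [ 2.94  0.6  -9.18] 0.0269
```

View pics/j2.png

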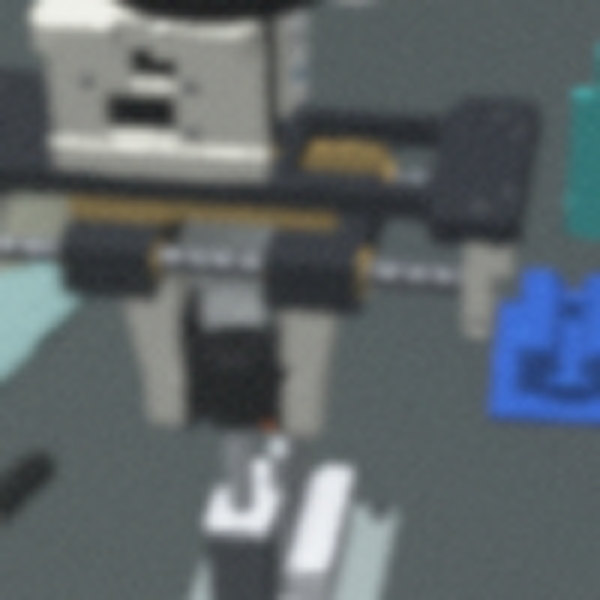

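The rod follows: the steel rod shows between the knob bottom at (235,420) and the housing top at (240,500). The force is −9.2 N against about 8.6 N expected at 34 mm, so there is no slip. I'll pull the remaining 16 mm or so.

move_arm --increments '[[[0,0,5],0],[[0,0,5],0],[[0,0,5],0],[[0,0,1],0],[[0,0,0],0],[[0,0,0],0],[[0,0,0],0],[[0,0,0],0]]'

```text
clock: 17.9
tool_pos: [0.5112, 0.1687, 0.1685]
orientation: [179.2, -0.3, -73.5]
force: [3.7, 0.5, -10.1]
opening: 0.0272
```

```bash
python3 - <<'E'
from look import *
o,t,s=look("k")
overlay(s,(280,160,360,240),8,[],"pics/k2.png")
F=(.5237,.1207,16.65)
for z in (.115,.119,.165,.171,.177): print(z,((proj(s,tf(*F,[(0,.05,z)]))-[280,160]+.5)*8-.5))
E
```

```text
17.9 [0.5112 0.1687 0.1685] [179.21  -0.32 -73.53] [  3.75   0.54 -10.11] 0.0272
0.115 [[252.24232294 433.5760326 ]]
0.119 [[251.89370205 421.48612791]]
0.165 [[247.76416942 277.60250178]]
0.171 [[247.20879415 258.15591615]]
0.177 [[246.64945734 238.54738768]]
```

View pics/k2.png

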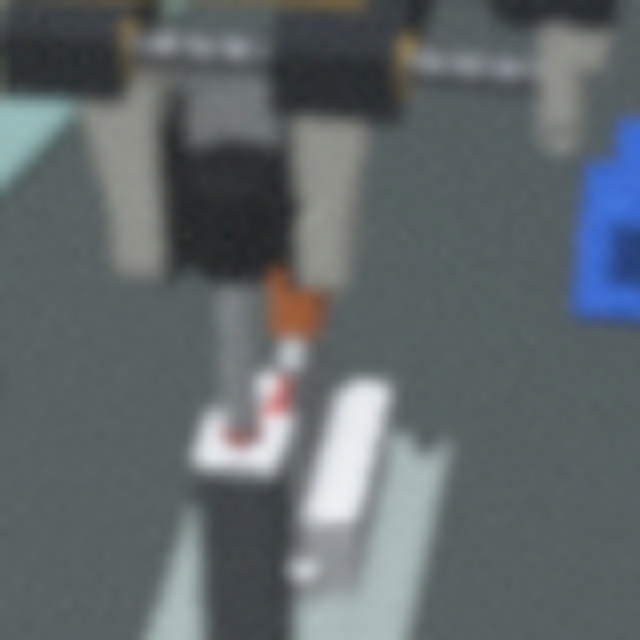

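```bash
python3 - <<'E'
from h import *
s=pickle.load(open("scene_k.pkl","rb"))
F=(.5237,.1207,16.65)
overlay(s,(295,200,325,225),24,[],"pics/k3.png")
# column profile of red and darkness along rod
im=s["color"].astype(int)
for y in range(190,224): print(y,[tuple(im[y,x]) for x in (308,309,310)])
# home knob bottom edge
s0=pickle.load(open("scene0.pkl","rb")); i0=s0["color"].astype(int)
print([ (y,int(i0[y,309:312].sum()/9)) for y in range(205,225)])
a=np.linspace(0,2*np.pi,200)
for d in(0,.045,.05,.055):
  q=proj(s,tf(*F,np.c_[.014*np.cos(a),.05+.014*np.sin(a),0*a+.121+d])); print(d,"knob bottom front edge row",q[:,1].max())
  q=proj(s,tf(*F,np.c_[.006*np.cos(a),.05+.006*np.sin(a),0*a+.115-.05+d])); print("ring lower front",q[:,1].max())
q=proj(s,tf(*F,box(0,.05,.022,.022,.115)));print(q)
E
```

```text
190 [(np.int64(42), np.int64(45), np.int64(46)), (np.int64(36), np.int64(41), np.int64(40)), (np.int64(35), np.int64(38), np.int64(40))]
191 [(np.int64(39), np.int64(43), np.int64(43)), (np.int64(39), np.int64(40), np.int64(42)), (np.int64(37), np.int64(40), np.int64(40))]
192 [(np.int64(40), np.int64(42), np.int64(44)), (np.int64(39), np.int64(42), np.int64(43)), (np.int64(36), np.int64(38), np.int64(39))]
193 [(np.int64(47), np.int64(48), np.int64(50)), (np.int64(42), np.int64(42), np.int64(45)), (np.int64(42), np.int64(45), np.int64(45))]
194 [(np.int64(54), np.int64(56), np.int64(57)), (np.int64(50), np.int64(52), np.int64(54)), (np.int64(54), np.int64(57), np.int64(56))]
195 [(np.int64(82), np.int64(86), np.int64(89)), (np.int64(80), np.int64(84), np.int64(86)), (np.int64(78), np.int64(82), np.int64(84))]
196 [(np.int64(110), np.int64(114), np.int64(117)), (np.int64(106), np.int64(111), np.int64(114)), (np.int64(101), np.int64(106), np.int64(108))]
197 [(np.int64(120), np.int64(124), np.int64(128)), (np.int64(121), np.int64(125), np.int64(128)), (np.int64(111), np.int64(116), np
[... 3762 characters left out ...]
int64(76))]
[(205, 46), (206, 44), (207, 42), (208, 43), (209, 41), (210, 41), (211, 43), (212, 44), (213, 60), (214, 109), (215, 175), (216, 220), (217, 218), (218, 179), (219, 130), (220, 90), (221, 72), (222, 69), (223, 69), (224, 70)]
0 knob bottom front edge row 215.57827115462192
ring lower front 233.76426234753538
0.045 knob bottom front edge row 197.83202724373388
ring lower front 217.38652557434756
0.05 knob bottom front edge row 195.79042121667416
ring lower front 215.5042587700076
0.055 knob bottom front edge row 193.73440512375987
ring lower front 213.6090895633109
[[317.13458261 211.12522058]
 [306.97038549 210.17211146]
 [304.94787794 216.43819902]
 [315.31593253 217.4336393 ]]
```

View pics/k3.png

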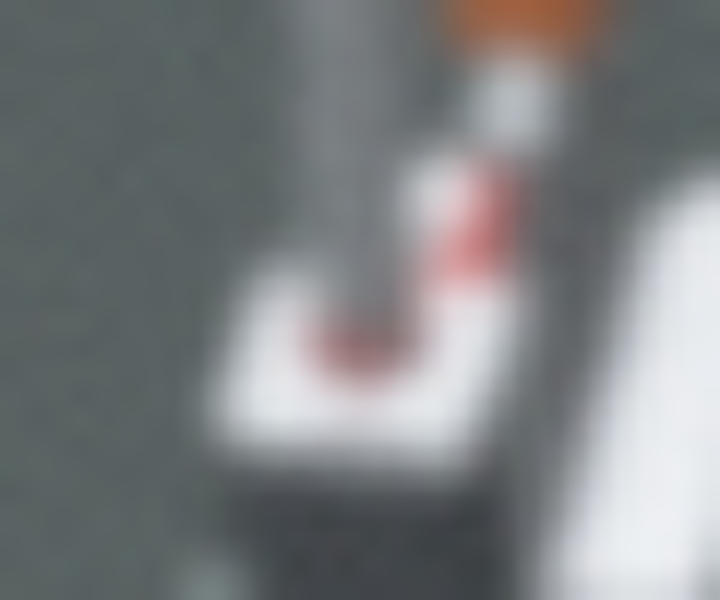

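The red ring shows just above the white housing top, at (240,436) in the 8x crop. The knob's lower edge has risen 19.4 px, which is about 49 mm. By the arm, the rise is 49.8 mm. I'll hold for one more call and check that it stays still, and check the pointer against the shoulder.

move_arm --increments '[[[0,0,0],0],[[0,0,0],0],[[0,0,0],0],[[0,0,0],0],[[0,0,0],0],[[0,0,0],0],[[0,0,0],0],[[0,0,0],0]]'

```text
clock: 18.8
tool_pos: [0.5112, 0.1687, 0.1684]
orientation: [179.2, -0.3, -73.5]
force: [4.0, 0.0, -10.7]
opening: 0.0272
```

```bash
python3 - <<'E'
from look import *
o,t,s=look("l"); print(o["qvel"].round(2))
F=(.5237,.1207,16.65)
ye=(0,255,255);g=(0,255,0);m=(255,0,255)
b=np.array([-1.2,1.2])
s2=dict(s); s2["cx"]+=b[0]; s2["cy"]+=b[1]
pl=[(tf(*F,box(0,.05,.022,.022,.115)),m),(tf(*F,box(0,-.045,.006,.06,.09)),ye),(tf(*F,[(0,-.0105,.09),(0,.03,.09)]),g),(tf(*F,box(0,-.045,.014,.036,.09)),ye)]
overlay(s2,(285,185,345,235),12,pl,"pics/l2.png")
overlay(t,(255,165,355,235),8,[],"pics/l1.png")
for k in "k","l":
  i=pickle.load(open(f"scene_{k}.pkl","rb"))["color"].astype(int); print([(y,int(i[y,308:311].mean())) for y in range(193,198)])
E
```

```text
18.8 [0.5112 0.1687 0.1684] [179.19  -0.32 -73.53] [ 4.000e+00  1.000e-02 -1.065e+01] 0.0272
[-0.01 -0.12 -0.01  0.13  0.04 -0.01]
[(193, 45), (194, 54), (195, 83), (196, 109), (197, 121)]
[(193, 43), (194, 53), (195, 82), (196, 110), (197, 121)]
```

View pics/l2.png

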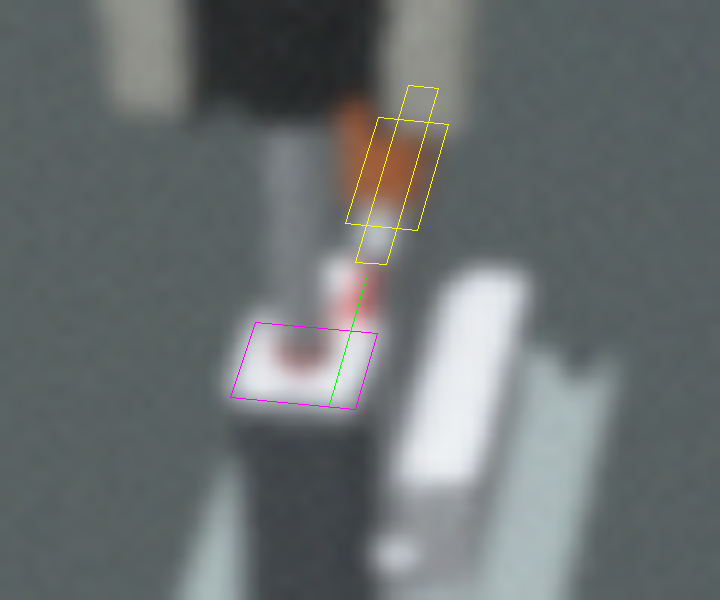

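View pics/l1.png

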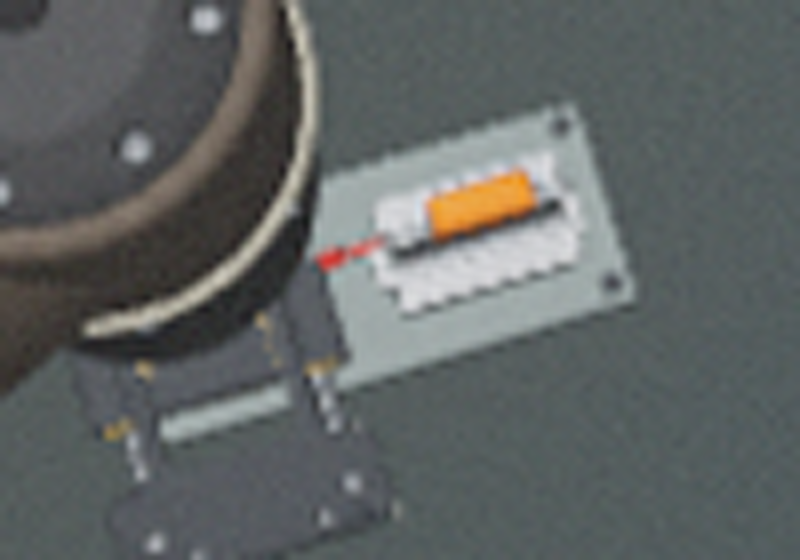

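Everything holds still. The knob edge and z are unchanged, the force is −10.7 N against about −10.5 N expected at the mark, and the plate stands untouched. The red pointer meets the predicted line at shoulder height. I'm handing in.

```bash
python3 -c "
from plant import ctrl
print(ctrl.close_job()); o=ctrl.get_obs(); print(o['clock'],o['tool_pos'],o['force'],o['opening'])"
```

```text
the job is handed in; nothing more can be done
None
the job is handed in; nothing more can be done
```

I lifted the gauge plate by its orange grip, slid it down to the floor of the fixture's slot and let go. I then took the knob, pulled the rod up to its length mark and handed in at about 18.9 s while holding it there.

**Plate:** It touched the floor at the expected height (TCP z 0.0893 m). In the top view its grip was within about 1 mm of the slot centre. It stood upright and looked untouched in the last picture.

**Rod:** The TCP rose about 49.7 mm from where it took the knob. The knob's edge in the picture rose about 49 mm. The pull was 10.7 N, against about 10.5 N expected at the mark. The opening stayed at 27.2 mm, and the knob and TCP did not move over the last 0.8 s.

**What disagreed:**
- The scene camera sat about 1–1.5 px (roughly 4 mm) off the robot and the top camera.
- Read as an absolute position, the ring in that camera looked 3–4 mm too high. The knob was offset by a similar amount at home too, so I relied on the rise rather than the absolute position.
- A side force of about 4 N remained on the tool while it held the knob.

The arm did not go near the bystanders. I did not measure them again at the end.

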